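# Isolate the board test fixture and unload the power board

### The arm

A 6-joint arm with a two-finger parallel gripper is mounted at the origin on the work surface. World frame = base frame: x ahead of the robot, y to its left, z up, the work surface at z = 0. Lengths are in m, angles in rad, forces in N, time in s.
With the tool pointing down it reaches from about 0.25 to 0.775 m from the base axis. Payload 4 kg.
Tool frame: the origin (TCP) lies at the very end of the fingers, on their centre line; the grasp point (between the pads) lies 19 mm behind it; z points along the fingers, y is the line along which they close (so a half turn about z gives the same grasp; the last joint's range is limited). The gripper opens to 94 mm and grips with 3 to 60 N. Pads are 16 mm wide; open, the fingers measure 119 mm over their backs; the gripper's body (75 mm by 177 mm) begins 78 mm behind the grasp point.
Start: joints at [-1.331, 0.087, 1.371, -0, 1.684, -0.103], TCP at [0.185, -0.518, 0.206] pointing down, gripper open.
Joint ranges: [-3.1, 3.1], [-0.76, 2.03], [0.27, 2.55], [-1.08, 4.22], [0.17, 2.65], [-2.57, 2.57]. Speed limits (rad/s): [2.79, 2.79, 3.14, 3.14, 3.14, 3.14].

### API

Orientations are given as [roll, pitch, yaw] about the fixed x, y, z axes, in that order (R = Rz(yaw) Ry(pitch) Rx(roll)).
In Python, from bench import robot gives the robot as it stands. The module is installed in compiled form; this text tells all that it offers.
- The arm moves only by the tool move_arm, never from a script. Its argument "deltas" is one flat list of numbers, 7 for each row, row after row: the turn, a rotation vector about the tool's x, y, z in rad, then the shift along the tool's x, y, z in cm, then the closure, from -1 (fully open) to 1 (shut). A call has 1 to 8 rows; each row is the pose to reach, as a shift and turn from the pose commanded when the call began, along the tool's axes at that moment; what a row does not reach only later rows make up. A row lasts 1/10 s, in which the tool goes at most 50 mm and 8.59 degrees, less where a joint would pass 70% of its speed; a pose out of reach is approached as far as the arm can. A call with a gripper value outside its range is refused whole. The fingers move at their own pace and stop on an object; the grip force is fixed at half the most. Time passes only in rows, so rows that repeat a pose let the fingers close. It gives the time, the measured TCP pose, the force, the opening and the grip force at its end, in the units of the state.
- robot.get_obs(): the state, without advancing time (a new reading comes with each control period).
- robot.snapshot(name): name is "scene" or "top"; returns a dict with "image" (480x640x3 uint8, red, green, blue), "depth" (480x640 float32, m along the optical axis (not along the pixel's ray), 0 where there is no reading), "fov_y" (degrees; the focal length in pixels is half the picture's height over the tangent of half this angle, whatever the lens; pixels are square), "cx", "cy" (the principal point, pixels), "origin" and "orientation" of the camera in the world. Camera axes: x right, y up, looking along -z (the intrinsics and any distortion apply to the point x, -y, -z); pixel columns grow to the right and rows downward; lengths in m; the calibration is good to about 2 mm. A picture is of the moment at which its call begins.
- robot.close_job(): hands the job in; it is judged then, once.
The state is a dict: "time": time; "joint_positions": joint angles; "qvel": joint speeds; "joint_torque": joint torques, N m; "tool_pos": TCP position; "ee_rot": TCP orientation; "wrist_force": force on the tool from outside, world axes, zero at the start; "wrist_torque": the same for the moment, N m; "width": finger opening in m; "finger_force": force on a finger pad.
Only numpy, scipy, OpenCV 4.12 (cv2) and the standard library are available. Lean on these libraries where they do the work, as an engineer would, in place of code of your own. Each camera call takes 0.05 s, during which the arm holds its last target. There are 200 camera calls.

### The job

Unload the board test fixture the safe way: first isolate it by drawing the cartridge fuse sideways out through the open mouths of its spring clips (it will not lift straight up), and only then swing the hinged clamp bar up to about upright, where it stays by itself, and slide the power board out of its guide rails. Lay the fuse in the narrow compartment of the job tray and set the board down flat, components up, in the wide one, without dropping either; leave the bar up, and leave the grinder, screwdriver and contactor where they stand.

Things in the scene. Friction and masses are not known exactly. Their poses are not given: they have to be found in the camera images.
- fixture: Board test fixture, fixed: grey base plate on feet, top 20 mm above the table, covering x -70..62, y -107..145 mm of this frame (origin on the table). -x is its front, where the board slides out; +y is the fuse side; z up. Black terminal block on it at x -63..-27, y 5..35, top 36 mm above the table. Guides, bar hinge and fuse panel: see the points
- guide_mouth (a point): Front end of the two guide rails, mid lane, on the base's top; axes as the fixture's. Rails run 64 mm to +x to a stop: 10 mm high, inner walls 68 mm apart, 80 mm over all, lips 7 mm inwards, 2 mm above the board's plate, so it cannot be lifted inside them. The board is clear of them when its origin is more than 62.5 mm in front (-x) of this point
- fuse_seat (a point): Centre of the seated fuse, 62 mm above the table; axes as the fixture's. Two copper clips 14 mm wide, centred 30 mm either side along y, mouths open to -x (lips end 16 mm in front), on porcelain standoffs. A leaf above and one below the fuse: they block it upwards, but spring open (about 15 N in all) as it is drawn level to -x; free after 25 mm
- fuse_panel (a point): Middle of the top edge of the upright brown fuse panel behind the fuse, 88 mm above the table, at its front face, 44 mm behind the fuse's centre (gap 34 mm from fuse to panel). Panel 112 mm along y, 8 mm thick. Axes as the fixture's
- fuse: Cartridge fuse: cylinder 20 mm in diameter, 76 mm long, white ceramic with 15 mm brass end caps, about 55 g. Origin at its centre, its axis along its y. Starts seated in both clips, level, along the fixture's y; the middle 46 mm between the clips is free to grip
- bar_hinge (a point): Hinge axis of the clamp bar, along the fixture's x, 37 mm above the table; axes as the fixture's. It lies between two steel cheeks (28 mm over all in x, 22 mm in y, up to 48 mm above the table)
- clamp_bar (a joint): Angle of the clamp bar, rad: 0 closed (level across the board, pointing to the fixture's -y), grows as its handle rises, 1.57 upright, stop at 1.85 leaning back. Stiff friction hinge: it stays where it is left; 2 to 3 N at the handle lift it
- bar_grip (a point): Middle of the clamp bar's handle: black round grip 16 mm in diameter, 40 mm long along the bar, at its free end, 126 mm from the hinge axis, beyond the base plate's edge, 37 mm above the table when closed. The rest of the bar is 12 x 12 mm. Turns with the bar: its y axis points along the bar to the hinge
- board: Power board: green plate 125 (x) x 64 (y) x 5 mm, about 170 g; origin at the centre of its underside. On top a finned aluminium heat sink 34 x 30 x 32 mm high at x -40.5, and a transformer 25 x 40 x 26 mm high at x 45 that cannot pass the closed bar. Centre of mass near x 10. Starts home in the guides, underside 20 mm above the table, axes as the fixture's, bar across its middle
- tray: Grey open job tray, fixed, 165 (x) x 207 (y) x 28 mm high; walls, floor and partition 4 mm thick. The partition, as high as the walls, runs along x at y 7.5 mm. Origin: centre of its underside
- tray_board (a point): Centre of the wide compartment on its floor (4 mm above the table): 157 (x) x 105 (y) mm inside. Axes as the tray's
- tray_fuse (a point): Centre of the narrow compartment on its floor (4 mm above the table): 157 (x) x 90 (y) mm inside. Axes as the tray's
- grinder: Bystander: steel coffee grinder with black foot and lid, upright cylinder 72 mm in diameter, 155 mm high. Origin: centre of its underside. Not to be moved
- screwdriver: Bystander: screwdriver, 170 mm long, 26 mm thick, lying along its x. Origin: on the table under its middle. Not to be moved
- contactor: Bystander: black and grey contactor, 45 x 74 x 84 mm high. Origin: centre of its underside. Not to be moved

How it is judged:
By the outcome, as a careful person would: the job done as asked, in the order asked, and still so for the second after the job is handed in, with the robot touching nothing.
It also fails if it takes over 72 s, if anything falls off the work surface, if the arm or the gripper's body presses on something with over 40 N, if the wrist force passes 120 N, or if a joint passes its speed limit or range.

## Working session

There is one attempt and no reset: what is moved stays moved. The work goes in short steps, Python scripts to look and compute and a tool call to move; the robot and the scene stay as the last step left them, time stands still between calls to the robot, and variables do not carry over. Pictures are saved under pics/ and viewed, at most 10 in all, crops included, and the job is handed in when it is done.

Besides the shell and the picture viewer there is one more tool, called after "Call:" as a command line: name --argument value ..., lists and objects as JSON in quotes. move_arm: Moves the arm, as the interface text tells. Its arguments: {"type":"object","properties":{"deltas":{"type":"array","items":{"type":"number"}}},"required":["deltas"]}

```bash
mkdir -p pics; ls
cat > h.py <<'E'
import numpy as np, cv2
from bench import robot
def snap(n):
    s=robot.snapshot(n); np.savez('/tmp/'+n+'.npz',**{k:v for k,v in s.items()}); return s
def Rm(o):
    from scipy.spatial.transform import Rotation as R
    o=np.array(o)
    return o if o.shape==(3,3) else (R.from_euler('xyz',o).as_matrix() if o.size==3 else R.from_quat(o).as_matrix())
def cloud(s):
    h,w=s['depth'].shape; f=h/2/np.tan(np.radians(s['fov_y'])/2)
    u,v=np.meshgrid(np.arange(w),np.arange(h)); d=s['depth']
    p=np.stack([(u-s['cx'])/f*d,-(v-s['cy'])/f*d,-d],-1)
    return p@Rm(s['orientation']).T+np.array(s['origin'])
E
python3 - <<'E'
from h import *
print(robot.get_obs())
for n in('scene','top'):
    s=snap(n); cv2.imwrite(f'pics/{n}0.png',s['image'][:,:,::-1]); print({k:v for k,v in s.items() if k not in('image','depth')})
E
```

```text
pics
{'time': 0.0, 'joint_positions': array([-1.33111633e+00,  8.79376467e-02,  1.37225664e+00,  4.63242338e-06,
        1.68358307e+00, -1.03097763e-01]), 'qvel': array([ 0.0005544 , -0.0001195 , -0.00123904, -0.00026851, -0.00164448,
       -0.00109804]), 'joint_torque': array([-1.69488303e-03, -3.40185285e+01, -3.02432299e+01,  7.15036970e-02,
        3.31619766e-02, -1.55419093e-04]), 'tool_pos': array([ 0.1847249 , -0.51746835,  0.20431245]), 'ee_rot': array([-3.13942003e+00, -2.29418584e-04,  3.42778026e-01]), 'wrist_force': array([ 0.20441681,  0.52378423, -0.02695993]), 'wrist_torque': array([ 0.0143358 , -0.02906575,  0.01577174]), 'finger_force': 0.0, 'width': 0.09393338628585188}
{'fov_y': 57.19379220160263, 'cx': 314.3593041505035, 'cy': 229.6143623877248, 'origin': array([0.86983781, 0.41400138, 0.79718898]), 'orientation': array([ 0.60727809, -0.0079092 ,  2.41361735])}
{'fov_y': 48.2925896092719, 'cx': 323.3416334019823, 'cy': 238.7150349390813, 'origin': array([0.41680272, 0.06339547, 1.09586308]), 'orientation': array([ 0.10430873, -0.02127872, -1.58334848])}
```

View pics/scene0.png

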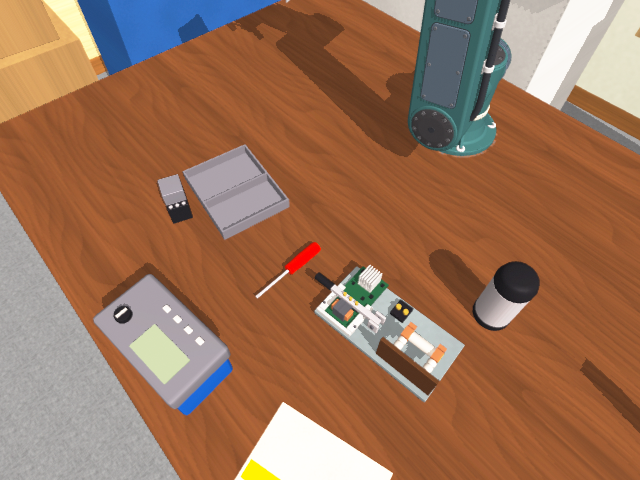

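View pics/top0.png

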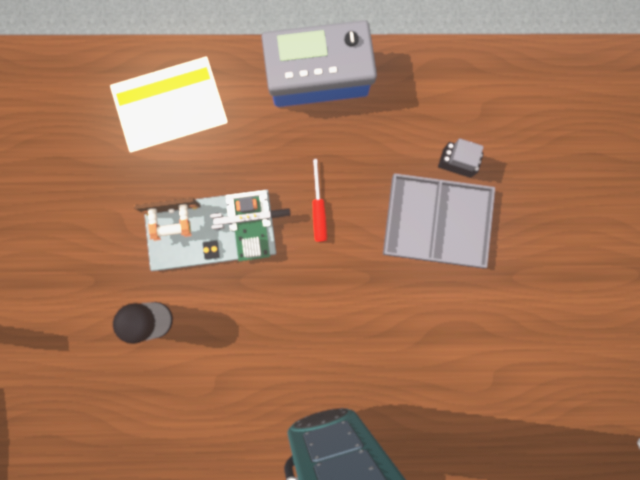

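The top view shows the fixture at about (210,230) with its fuse to the left, at (170,228), the bar handle at (278,213), the screwdriver at (319,205), the tray at (440,220) and the grinder at (140,322).

Run:
```python
from h import *
for n in('top','scene'):
    s=dict(np.load(f'/tmp/{n}.npz')); P=cloud(s); im=s['image'].astype(int); z=P[...,2]
    ok=s['depth']>0
    t=ok&(abs(z)<.008); print(n,'table z',np.median(z[t]), np.polyfit(P[t][:,0],z[t],1),np.polyfit(P[t][:,1],z[t],1))
    hsv=cv2.cvtColor(s['image'],cv2.COLOR_RGB2HSV)
    if n=='top': boxes={'fix':(140,185,280,275),'tray':(380,168,500,272)}
    else: boxes={'fix':(310,262,468,402),'tray':(180,142,292,240)}
    for k,(a,b,c,d) in boxes.items():
        m=np.zeros(z.shape,bool); m[b:d,a:c]=1
        q=P[m&ok]; zz=q[:,2]
        sel=(zz>.014)&(zz<.026) if k=='fix' else (zz>.02)&(zz<.034)
        r=cv2.minAreaRect((q[sel][:,:2]*1000).astype(np.float32)); print(k,sel.sum(),np.median(zz[sel]),r, cv2.boxPoints(r).round(0).tolist())
    # distinctive blobs
    H,S,V=hsv[...,0],hsv[...,1],hsv[...,2]
    a,b,c,d=boxes['fix']; m=np.zeros(z.shape,bool); m[b:d,a:c]=1
    pan=m&ok&(z>.08)&(z<.096); r=cv2.minAreaRect((P[pan][:,:2]*1000).astype(np.float32)); print('panel',pan.sum(),np.median(z[pan]),r)
    fu=m&ok&(z>.064)&(z<.08); print('fuse-ish',fu.sum(),cv2.minAreaRect((P[fu][:,:2]*1000).astype(np.float32)))
    m=np.zeros(z.shape,bool)
    if n=='top':m[185:240,264:294]=1
    else: m[265:300,305:345]=1
    hd=m&ok&(V<80)&(z>.03)&(z<.055); print('handle',hd.sum(),P[hd].mean(0),cv2.minAreaRect((P[hd][:,:2]*1000).astype(np.float32)))
    m=np.zeros(z.shape,bool)
    if n=='top': m[150:250,300:340]=1
    else: m[235:305,250:325]=1
    sd=m&ok&(z>.006)&(z<.04); r=cv2.minAreaRect((P[sd][:,:2]*1000).astype(np.float32));print('screw',r)
```

```text
top table z 0.0005185963158751417 [0.00010688 0.00049743] [0.0002816  0.00054001]
fix 4759 0.020877469968734852 ((548.3224487304688, 268.3432312011719), (137.5886688232422, 252.33958435058594), 7.070209980010986) [[465.0, 385.0], [496.0, 135.0], [632.0, 152.0], [601.0, 402.0]]
tray 1253 0.027648944931965014 ((578.0108642578125, -199.31268310546875), (208.82749938964844, 192.62451171875), 81.74118041992188) [[468.0, -289.0], [658.0, -316.0], [688.0, -110.0], [498.0, -82.0]]
panel 271 0.08809268086696376 ((571.5233154296875, 334.0326232910156), (54.707271575927734, 101.43281555175781), 7.514842987060547)
fuse-ish 794 ((562.2054443359375, 334.01824951171875), (64.63872528076172, 106.97833251953125), 10.763882637023926)
handle 16 [0.57572164 0.12562142 0.04285203] ((575.5681762695312, 124.97943878173828), (2.119513750076294, 28.454133987426758), 8.628179550170898)
screw ((613.099609375, 55.18867874145508), (72.36133575439453, 209.8680419921875), 81.52420806884766)
scene table z 0.0003743126178296641 [0.00070374 0.00010111] [-0.00041375  0.00043551]
fix 4829 0.020484652201983145 ((548.19775390625, 269.665283203125), (138.9892120361328, 252.6263885498047), 6.800944805145264) [[464.0, 387.0], [494.0, 136.0], [632.0, 152.0], [602.0, 403.0]]
tray 1196 0.026981669728467106 ((590.8275146484375, -199.47998046875), (211.8201904296875, 221.45303344726562), 81.47852325439453) [[466.0, -288.0], [685.0, -321.0], [716.0, -111.0], [497.0, -78.0]]
panel 455 0.08756971340449182 ((593.9225463867188, 343.95806884765625), (9.608075141906738, 112.06583404541016), 7.0849995613098145)
fuse-ish 1056 ((564.1793212890625, 340.2708435058594), (69.45040893554688, 111.25920867919922), 7.019887924194336)
handle 152 [0.58254823 0.12774619 0.04287555] ((581.0354614257812, 127.6521987915039), (15.023452758789062, 39.315128326416016), 6.176419258117676)
screw ((598.2998046875, 63.75074768066406), (143.5921173095703, 135.2725067138672), 38.62309265136719)
```

Run:
```python
from h import *
def fr(o,yaw):
    c,s=np.cos(yaw),np.sin(yaw); return np.array(o),np.array([[c,s],[-s,c]])
Fo,Fr=fr([.5546,.2505],.122); To,Tr=fr([.5647,-.1973],-.143)
for n in('top','scene'):
    s=dict(np.load(f'/tmp/{n}.npz')); P=cloud(s); z=P[...,2]; ok=s['depth']>0
    hsv=cv2.cvtColor(s['image'],cv2.COLOR_RGB2HSV); H,S,V=[hsv[...,i].astype(int) for i in range(3)]
    F=(P[...,:2]-Fo)@Fr.T*1000; T=(P[...,:2]-To)@Tr.T*1000
    inF=ok&(abs(F[...,0]+4)<80)&(abs(F[...,1]-19)<140)
    def ext(m,A,l): 
        q=A[m]; print(n,l,m.sum(),np.percentile(q,[2,98],axis=0).round(1).tolist(),'z',np.percentile(z[m],[2,50,98]).round(4)) if m.sum() else print(l,0)
    ext(inF&(z>.015)&(z<.032)&(H>45)&(H<85)&(S>90),F,'green')
    ext(inF&(z>.047)&(z<.062)&(F[...,1]<-20),F,'z47-62 (heatsink 57/ trafo 51)')
    ext(inF&(z>.053)&(z<.062)&(F[...,1]<-20),F,'heatsink')
    ext(inF&(z>.046)&(z<.053)&(F[...,1]<-20)&(F[...,0]>-15),F,'trafo')
    ext(inF&(z>.026)&(z<.0325)&(F[...,1]<-5)&(V>190)&(S<50),F,'rails')
    ext(inF&(z>.045)&(z<.08)&(F[...,1]>20)&(V>190)&(S<50),F,'fusewhite')
    ext(inF&(z>.045)&(z<.08)&(F[...,1]>20)&(S>90)&(F[...,0]<30)&(V>120),F,'brass')
    ext(inF&(z>.066)&(z<.076)&(F[...,1]>20)&(F[...,0]<30),F,'fusetop')
    ext(inF&(z>.083)&(z<.093),F,'panel')
    it=ok&(abs(T[...,0])<110)&(abs(T[...,1])<115)&(z>.021)&(z<.034)
    ext(it&(T[...,0]<85),T,'tray')
    h,e=np.histogram(T[it&(abs(T[...,0])<70)][:,1],np.arange(-112,114,4)); print(dict(zip(e[:-1],h)))
    h,e=np.histogram(T[it&(abs(T[...,1])<90)][:,0],np.arange(-100,104,4)); print(dict(zip(e[:-1],h)))
    g=ok&(P[...,0]>.25)&(P[...,0]<.52)&(P[...,1]>.25)&(P[...,1]<.6)&(z>.145)&(z<.165)
    if g.sum(): print(n,'grinder',np.percentile(P[g],[2,98],axis=0).round(3).tolist(), cv2.minEnclosingCircle((P[g][:,:2]*1000).astype(np.float32)))
    sd=ok&(P[...,0]>.45)&(P[...,0]<.75)&(P[...,1]>0.0)&(P[...,1]<.11)&(z>.006)&(z<.04); print('screw',cv2.minAreaRect((P[sd][:,:2]*1000).astype(np.float32)))
    c=ok&(P[...,0]>.62)&(P[...,0]<.8)&(P[...,1]>-.35)&(P[...,1]<-.1)&(z>.07)&(z<.1); 
    if c.sum(): print('contactor',np.percentile(P[c],[2,98],axis=0).round(3).tolist())
```

```text
top green 138 [[-52.2, -85.3], [-3.6, -36.6]] z [0.0207 0.0258 0.0303]
top z47-62 (heatsink 57/ trafo 51) 431 [[-66.1, -82.5], [45.9, -45.3]] z [0.0472 0.0522 0.0602]
top heatsink 191 [[-66.8, -78.5], [45.5, -49.4]] z [0.0531 0.0565 0.0606]
top trafo 240 [[6.4, -112.8], [46.4, -35.8]] z [0.0462 0.0498 0.0528]
top rails 435 [[-57.2, -103.0], [61.2, -24.3]] z [0.0263 0.03   0.0324]
top fusewhite 425 [[-7.3, 51.0], [43.7, 121.4]] z [0.0631 0.0696 0.0754]
top brass 248 [[-12.6, 48.9], [13.9, 122.3]] z [0.0509 0.0747 0.0789]
top fusetop 449 [[-11.2, 49.3], [28.7, 122.3]] z [0.0664 0.0712 0.0757]
top panel 277 [[45.6, 32.4], [53.9, 139.7]] z [0.0836 0.0882 0.0918]
top tray 1164 [[-82.5, -102.5], [82.0, 103.8]] z [0.0213 0.0277 0.0319]
{np.int64(-112): np.int64(0), np.int64(-108): np.int64(2), np.int64(-104): np.int64(104), np.int64(-100): np.int64(106), np.int64(-96): np.int64(0), np.int64(-92): np.int64(0), np.int64(-88): np.int64(0), np.int64(-84): np.int64(0), np.int64(-80): np.int64(0), np.int64(-76): np.int64(0), np.int64(-72): np.int64(0), np.int64(-68): np.int64(0), np.int64(-64): n
[... 6132 characters left out ...]
4(6), np.int64(40): np.int64(6), np.int64(44): np.int64(5), np.int64(48): np.int64(7), np.int64(52): np.int64(7), np.int64(56): np.int64(6), np.int64(60): np.int64(7), np.int64(64): np.int64(7), np.int64(68): np.int64(7), np.int64(72): np.int64(5), np.int64(76): np.int64(80), np.int64(80): np.int64(74), np.int64(84): np.int64(0), np.int64(88): np.int64(0), np.int64(92): np.int64(0), np.int64(96): np.int64(0)}
scene grinder [[0.347, 0.352, 0.146], [0.402, 0.41, 0.157]] ((373.15460205078125, 380.71844482421875), 32.86928939819336)
screw ((609.95751953125, 49.61388397216797), (169.52268981933594, 26.511796951293945), 1.6925469636917114)
contactor [[0.665, -0.266, 0.071], [0.714, -0.212, 0.087]]
```

```bash
cat >> h.py <<'E'
from scipy.spatial.transform import Rotation as R
def to(x,y,z,yaw,o=None):
    "mm target of TCP, tool down -> turn, shift (cm) in tool axes from the measured pose"
    o=o or robot.get_obs(); A=R.from_euler('xyz',o['ee_rot']); B=R.from_euler('xyz',[np.pi,0,yaw])
    print('t %.2f pos'%o['time'],(o['tool_pos']*1e3).round(1),'rpy',o['ee_rot'].round(3),'w %.1f'%(o['width']*1e3),'F',o['wrist_force'].round(1),'ff %.1f'%o['finger_force'])
    print('turn',(A.inv()*B).as_rotvec().round(3),'shift',(A.inv().apply(np.array([x,y,z])/1e3-o['tool_pos'])*100).round(2))
E
python3 -c "
from h import *
to(546,337,170,1.693)"
```

```text
t 0.10 pos [ 184.7 -517.5  204.4] rpy [-3.14  -0.     0.343] w 94.1 F [-0.6  0.4 -0.6] ff 0.0
turn [-2.00e-03 -1.00e-03 -1.35e+00] shift [ 62.74 -68.33   3.59]
```

Call:
move_arm --deltas '[0,0,-1.35,62.74,-68.33,0,0.06,0,0,-1.35,62.74,-68.33,0,0.06,0,0,-1.35,62.74,-68.33,0,0.06,0,0,-1.35,62.74,-68.33,0,0.06,0,0,-1.35,62.74,-68.33,0,0.06,0,0,-1.35,62.74,-68.33,0,0.06,0,0,-1.35,62.74,-68.33,0,0.06,0,0,-1.35,62.74,-68.33,0,0.06]'

```text
time: 0.9
tool_pos: [0.3407, -0.1476, 0.2052]
ee_rot: [3.141, 0.0, 1.548]
wrist_force: [1.4, -0.4, -0.3]
width: 0.0439
finger_force: 0.0
```

```bash
python3 -c "
from h import *
to(546,337,160,1.693)"
```

```text
t 0.90 pos [ 340.7 -147.6  205.2] rpy [3.141 0.    1.548] w 43.9 F [ 1.4 -0.4 -0.3] ff 0.0
turn [ 0.     0.    -0.145] shift [48.91 19.43  4.52]
```

Call:
move_arm --deltas '[0,0,-0.13,48.9,19.4,0,0.06,0,0,-0.13,48.9,19.4,0,0.06,0,0,-0.13,48.9,19.4,0,0.06,0,0,-0.13,48.9,19.4,0,0.06,0,0,-0.13,48.9,19.4,0,0.06,0,0,-0.13,48.9,19.4,0,0.06,0,0,-0.13,48.9,19.4,0,0.06,0,0,-0.13,48.9,19.4,0,0.06]'

```text
time: 1.7
tool_pos: [0.4986, 0.2201, 0.2049]
ee_rot: [-3.141, 0.001, 1.673]
wrist_force: [0.5, -0.5, -0.3]
width: 0.0443
finger_force: 0.0
```

```bash
python3 -c "
from h import *
to(546,337,150,1.693)"
```

```text
t 1.70 pos [498.6 220.1 204.9] rpy [-3.141e+00  1.000e-03  1.673e+00] w 44.3 F [ 0.5 -0.5 -0.3] ff 0.0
turn [-0.001  0.001 -0.02 ] shift [11.15  5.91  5.48]
```

Call:
move_arm --deltas '[0,0,-0.01,9,5,2,0.06,0,0,-0.01,9,5,4,0.06,0,0,-0.01,9,5,5.4,0.06,0,0,-0.01,9,5,5.4,0.06,0,0,-0.01,9,5,5.4,0.06]'

```text
time: 2.2
tool_pos: [0.5385, 0.312, 0.1507]
ee_rot: [-3.139, 0.001, 1.683]
wrist_force: [-0.1, 0.1, 0.6]
width: 0.0442
finger_force: 0.0
```

Run:
```python
from h import *
to(546,337,120,1.693)
s=snap('scene'); im=s['image'][270:420,350:500]; cv2.imwrite('pics/s1.png',cv2.resize(im,None,fx=4,fy=4,interpolation=2)[:,:,::-1])
```

```text
t 2.20 pos [538.5 312.  150.7] rpy [-3.139e+00  1.000e-03  1.683e+00] w 44.2 F [-0.1  0.1  0.6] ff 0.0
turn [-0.002  0.001 -0.01 ] shift [2.4  1.03 3.06]
```

View pics/s1.png

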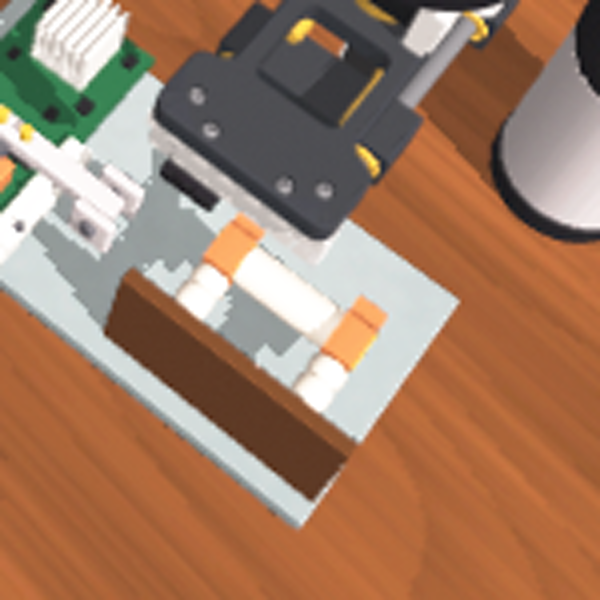

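The fuse, at crop pixels (285,295), is seated between the orange clips, and the hand is still short of it at the upper left. Its narrow side lies along the fixture's y axis, as I need.

Call:
move_arm --deltas '[0,0,-0.01,1.2,0.5,0,0.06,0,0,-0.01,2.4,1.0,0,0.06,0,0,-0.01,2.4,1.0,0,0.06,0,0,-0.01,2.4,1.0,0,0.06,0,0,-0.01,2.4,1.0,0,0.06]'

```text
time: 2.75
tool_pos: [0.5463, 0.3374, 0.1516]
ee_rot: [3.141, 0.0, 1.693]
wrist_force: [-0.7, 0.2, -0.9]
width: 0.044
finger_force: 0.0
```

Run:
```python
from h import *
to(546,337,52.5,1.693)
```

```text
t 2.75 pos [546.3 337.4 151.6] rpy [3.141 0.    1.693] w 44.0 F [-0.7  0.2 -0.9] ff 0.0
turn [ 0.  0. -0.] shift [-0.03 -0.04  9.91]
```

Call:
move_arm --deltas '[0,0,0,0,0,2.5,0.06,0,0,0,0,0,5,0.06,0,0,0,0,0,7.5,0.06,0,0,0,0,0,9.9,0.06,0,0,0,0,0,9.9,0.06,0,0,0,0,0,9.9,0.06]'

```text
time: 3.35
tool_pos: [0.5462, 0.3372, 0.0524]
ee_rot: [-3.141, 0.0, 1.692]
wrist_force: [-0.4, 0.2, 0.6]
width: 0.044
finger_force: 0.0
```

Call:
move_arm --deltas '[0,0,0,0,0,0,0.4,0,0,0,0,0,0,0.6,0,0,0,0,0,0,0.8,0,0,0,0,0,0,0.8,0,0,0,0,0,0,0.8]'

```text
time: 3.85
tool_pos: [0.5465, 0.3378, 0.0536]
ee_rot: [3.141, -0.0, 1.693]
wrist_force: [-1.5, -0.5, 3.4]
width: 0.0194
finger_force: 30.0
```

Run:
```python
from h import *
to(546-30*.9925,337-30*.122,52.5,1.693)
```

```text
t 3.85 pos [546.5 337.8  53.6] rpy [ 3.141 -0.     1.693] w 19.4 F [-1.5 -0.5  3.4] ff 30.0
turn [ 0.001 -0.    -0.   ] shift [-0.07 -3.06  0.11]
```

Call:
move_arm --deltas '[0,0,0,0,-0.6,0,0.9,0,0,0,0,-1.2,0,0.9,0,0,0,0,-1.8,0,0.9,0,0,0,0,-2.4,0,0.9,0,0,0,0,-3.0,0,0.9,0,0,0,0,-3.3,0,0.9,0,0,0,0,-3.3,0,0.9,0,0,0,0,-3.3,0,0.9]'

```text
time: 4.65
tool_pos: [0.5134, 0.3335, 0.0522]
ee_rot: [-3.141, 0.0, 1.693]
wrist_force: [0.3, -1.1, -0.6]
width: 0.019
finger_force: 30.0
```

Run:
```python
from h import *
to(513,333,160,1.693)
T=lambda x,y:(564.7+x*.9898+y*.1425,-196.3-x*.1425+y*.9898)
print(T(0,54.5),T(0,-45))
s=snap('scene'); im=s['image'][270:420,350:500]; cv2.imwrite('pics/s2.png',cv2.resize(im,None,fx=4,fy=4,interpolation=2)[:,:,::-1])
```

```text
t 4.65 pos [513.4 333.5  52.2] rpy [-3.141  0.     1.693] w 19.0 F [ 0.3 -1.1 -0.6] ff 30.0
turn [-0.  0.  0.] shift [ -0.05  -0.04 -10.78]
(572.4662500000001, -142.35590000000002) (558.2875, -240.841)
```

View pics/s2.png

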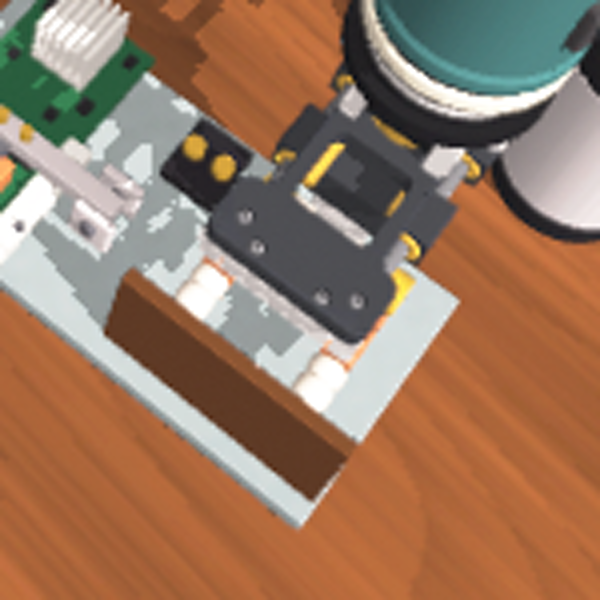

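The hand has come 33 mm forward with the gripper still at 19 mm and 30 N, so the fuse is out of the clips, which sit at crop pixels (220,275) and (330,370). Next I lift and carry it.

Call:
move_arm --deltas '[0,0,0,0,0,-1,0.9,0,0,0,0,0,-3,0.9,0,0,0,0,0,-6,0.9,0,0,0,0,0,-9,0.9,0,0,0,0,0,-11,0.9,0,0,0,0,0,-11,0.9]'

```text
time: 5.3
tool_pos: [0.5158, 0.3347, 0.1678]
ee_rot: [3.133, -0.003, 1.693]
wrist_force: [0.2, -0.4, -0.3]
width: 0.0192
finger_force: 30.0
```

Run:
```python
from h import *
to(572.5,-142.4,160,1.428)
```

```text
t 5.30 pos [515.8 334.7 167.8] rpy [ 3.133e+00 -3.000e-03  1.693e+00] w 19.2 F [ 0.2 -0.4 -0.3] ff 30.0
turn [ 0.008 -0.004  0.265] shift [-48.04  -0.18   0.62]
```

Call:
move_arm --deltas '[0,0,0.03,-3,0,0,0.9,0,0,0.06,-6.5,0,0,0.9,0,0,0.09,-10.5,0,0,0.9,0,0,0.12,-14.5,0,0,0.9,0,0,0.15,-18.5,0,0,0.9,0,0,0.18,-22.5,0,0,0.9,0,0,0.2,-26,0,0,0.9,0,0,0.22,-29.5,0,0,0.9]'

```text
time: 6.1
tool_pos: [0.5488, 0.0391, 0.1611]
ee_rot: [-3.14, 0.0, 1.472]
wrist_force: [0.7, 0.6, -0.3]
width: 0.0191
finger_force: 30.0
```

Run:
```python
from h import *
to(572.5,-142.4,160,1.428)
```

```text
t 6.10 pos [548.8  39.1 161.1] rpy [-3.14   0.     1.472] w 19.1 F [ 0.7  0.6 -0.3] ff 30.0
turn [-0.002  0.     0.044] shift [-17.82   4.15   0.11]
```

Call:
move_arm --deltas '[0,0,0.02,-3.5,0.9,0,0.9,0,0,0.03,-7,1.8,0,0.9,0,0,0.044,-10.5,2.7,0,0.9,0,0,0.044,-13.5,3.4,0,0.9,0,0,0.044,-16,4,0,0.9,0,0,0.044,-17,4.1,0,0.9,0,0,0.044,-17,4.1,0,0.9,0,0,0.044,-17,4.1,0,0.9]'

```text
time: 6.9
tool_pos: [0.5733, -0.1315, 0.1619]
ee_rot: [-3.14, -0.001, 1.429]
wrist_force: [0.4, -0.0, -1.0]
width: 0.0191
finger_force: 30.0
```

Run:
```python
from h import *
to(572.5,-142.4,70,1.428)
s=snap('scene'); im=s['image'][100:250,130:330]; cv2.imwrite('pics/s3.png',cv2.resize(im,None,fx=4,fy=4,interpolation=2)[:,:,::-1])
```

```text
t 6.90 pos [ 573.3 -131.5  161.9] rpy [-3.140e+00 -1.000e-03  1.429e+00] w 19.1 F [ 0.4 -0.  -1. ] ff 30.0
turn [-0.001 -0.001  0.001] shift [-1.1   0.08  9.19]
```

View pics/s3.png

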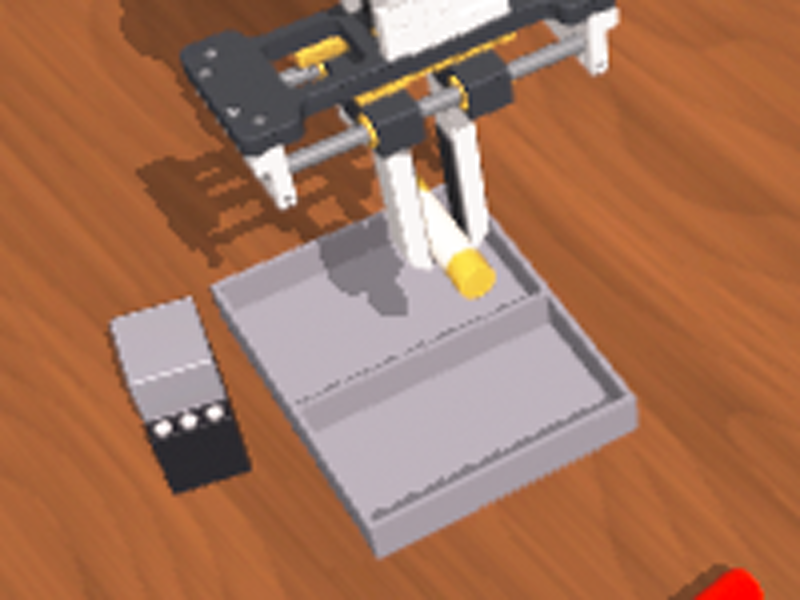

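The fuse is held level, with its near cap at crop pixels (470,275), and the tray is clear below. I'll check where it sits along the pads before lowering.

Run:
```python
from h import *
o=robot.get_obs()['tool_pos']*1e3
s=dict(np.load('/tmp/scene.npz')); P=cloud(s)*1e3; hsv=cv2.cvtColor(s['image'],cv2.COLOR_RGB2HSV)
m=(hsv[...,0]>15)&(hsv[...,0]<35)&(hsv[...,1]>120)&(P[...,2]<200)&(P[...,2]>130)&(abs(P[...,0]-o[0])<60)&(abs(P[...,1]-o[1])<70)
m[:, :]&=True
d=(P[m]-o)@R.from_euler('z',-.143).as_matrix()
print(m.sum(),np.percentile(d,[2,50,98],axis=0).round(1))
```

```text
105 [[ -8.3 -27.3   0.4]
 [  0.1  35.9  14.1]
 [  8.6  39.1  19.1]]
```

Call:
move_arm --deltas '[0,0,0,-0.5,0,0,0.9,0,0,0,-1.1,0.1,2,0.9,0,0,0,-1.1,0.1,5,0.9,0,0,0,-1.1,0.1,8,0.9,0,0,0,-1.1,0.1,9.2,0.9,0,0,0,-1.1,0.1,9.2,0.9,0,0,0,-1.1,0.1,9.2,0.9]'

```text
time: 7.65
tool_pos: [0.5738, -0.1434, 0.0717]
ee_rot: [3.14, 0.0, 1.429]
wrist_force: [0.1, -0.5, -0.1]
width: 0.019
finger_force: 30.0
```

Run:
```python
from h import *
to(572.5,-142.4,7,1.428)
```

```text
t 7.65 pos [ 573.8 -143.4   71.7] rpy [3.14  0.    1.429] w 19.0 F [ 0.1 -0.5 -0.1] ff 30.0
turn [0.002 0.    0.001] shift [ 0.09 -0.16  6.47]
```

Call:
move_arm --deltas '[0,0,0,0,0,2,0.9,0,0,0,0,0,4,0.9,0,0,0,0,0,5.5,0.9,0,0,0,0,0,6.1,0.9,0,0,0,0,0,6.4,0.9,0,0,0,0,0,6.5,0.9,0,0,0,0,0,6.6,0.9,0,0,0,0,0,6.6,0.9]'

```text
time: 8.45
tool_pos: [0.5737, -0.1438, 0.0061]
ee_rot: [3.14, 0.0, 1.429]
wrist_force: [-2.0, 0.5, 4.0]
width: 0.0192
finger_force: 30.0
```

Call:
move_arm --deltas '[0,0,0,0,0,0.04,0.9,0,0,0,0,0,0.04,0.5,0,0,0,0,0,0.04,0.3,0,0,0,0,0,0,0.2,0,0,0,0,0,0,0.1,0,0,0,0,0,-2,0.1,0,0,0,0,0,-6,0.1,0,0,0,0,0,-11,0.1]'

```text
time: 9.25
tool_pos: [0.5711, -0.1429, 0.1124]
ee_rot: [-3.135, -0.001, 1.429]
wrist_force: [1.3, -0.3, -0.3]
width: 0.0423
finger_force: 0.0
```

Run:
```python
from h import *
to(580,126.5,130,1.693)
s=snap('scene'); P=cloud(s)
T=((P[...,:2]-[.5647,-.1963])@np.array([[.9898,-.1425],[.1425,.9898]]).T)*1e3
hsv=cv2.cvtColor(s['image'],cv2.COLOR_RGB2HSV)
m=(abs(T[...,0])<75)&(T[...,1]>12)&(T[...,1]<97)&(P[...,2]>.009)&(P[...,2]<.026)
print(m.sum(),np.percentile(T[m],[2,98],axis=0),np.percentile(P[m][:,2],[5,95]))
```

```text
t 9.25 pos [ 571.1 -142.9  112.4] rpy [-3.135e+00 -1.000e-03  1.429e+00] w 42.3 F [ 1.3 -0.3 -0.3] ff 0.0
turn [-0.006 -0.002 -0.264] shift [26.79 -2.94 -1.7 ]
259 [[-38.25172666  12.23969619]
 [ 31.01952214  91.95290317]] [0.01524726 0.02518253]
```

Call:
move_arm --deltas '[0,0,-0.04,3.5,-0.4,-1.7,0.06,0,0,-0.08,7.5,-0.8,-1.7,0.06,0,0,-0.12,11.5,-1.2,-1.7,0.06,0,0,-0.16,15.5,-1.6,-1.7,0.06,0,0,-0.2,19.5,-2,-1.7,0.06,0,0,-0.24,23,-2.5,-1.7,0.06,0,0,-0.264,26,-2.9,-1.7,0.06,0,0,-0.264,26.8,-2.95,-1.7,0.06]'

```text
time: 10.1
tool_pos: [0.5814, 0.129, 0.131]
ee_rot: [-3.141, -0.001, 1.697]
wrist_force: [0.4, -0.1, -0.2]
width: 0.0441
finger_force: 0.0
```

Call:
move_arm --deltas '[0,0,0,0,0,0,0.06,0,0,0,0,0,0,0.06]'

```text
time: 10.3
tool_pos: [0.5818, 0.1249, 0.1312]
ee_rot: [-3.141, 0.001, 1.692]
wrist_force: [0.2, -0.2, -0.2]
width: 0.0441
finger_force: 0.0
```

Run:
```python
from h import *
to(580,126.5,19,1.693)
```

```text
t 10.30 pos [581.8 124.9 131.2] rpy [-3.141e+00  1.000e-03  1.692e+00] w 44.1 F [ 0.2 -0.2 -0.2] ff 0.0
turn [-0.     0.001 -0.001] shift [ 0.19 -0.16 11.22]
```

Call:
move_arm --deltas '[0,0,0,0.2,-0.15,3,0.06,0,0,0,0.2,-0.15,6,0.06,0,0,0,0.2,-0.15,9,0.06,0,0,0,0.2,-0.15,11.1,0.06,0,0,0,0.2,-0.15,11.1,0.2,0,0,0,0.2,-0.15,11.1,0.6,0,0,0,0.2,-0.15,11.1,0.9,0,0,0,0.2,-0.15,11.1,0.9]'

```text
time: 11.1
tool_pos: [0.5809, 0.1274, 0.0225]
ee_rot: [3.14, 0.0, 1.692]
wrist_force: [-7.5, -1.3, 4.9]
width: 0.0174
finger_force: 3.7
```

Call:
move_arm --deltas '[0,0,0,0,0,0,0.9,0,0,0,0,0,0,0.9]'

```text
time: 11.3
tool_pos: [0.5802, 0.1273, 0.0224]
ee_rot: [3.141, 0.001, 1.693]
wrist_force: [-3.6, -2.6, 6.8]
width: 0.0153
finger_force: 30.0
```

Run:
```python
from h import *
to(580,126.5,19,1.693)
for a in np.arange(.1,1.71,.1): print(round(a,1),(12.6*(1-np.cos(a))).round(2),(-12.6*np.sin(a)).round(2))
```

```text
t 11.30 pos [580.2 127.3  22.4] rpy [3.141e+00 1.000e-03 1.693e+00] w 15.3 F [-3.6 -2.6  6.8] ff 30.0
turn [ 0.001  0.001 -0.   ] shift [-0.08 -0.03  0.34]
0.1 0.06 -1.26
0.2 0.25 -2.5
0.3 0.56 -3.72
0.4 0.99 -4.91
0.5 1.54 -6.04
0.6 2.2 -7.11
0.7 2.96 -8.12
0.8 3.82 -9.04
0.9 4.77 -9.87
1.0 5.79 -10.6
1.1 6.88 -11.23
1.2 8.03 -11.74
1.3 9.23 -12.14
1.4 10.46 -12.42
1.5 11.71 -12.57
1.6 12.97 -12.59
1.7 14.22 -12.49
```

Call:
move_arm --deltas '[0,0,0,0.06,0,-1.26,0.9,0,0,0,0.25,0,-2.5,0.9,0,0,0,0.56,0,-3.72,0.9,0,0,0,0.99,0,-4.91,0.9,0,0,0,1.54,0,-6.04,0.9,0,0,0,2.2,0,-7.11,0.9,0,0,0,2.96,0,-8.12,0.9,0,0,0,3.82,0,-9.04,0.9]'

```text
time: 12.1
tool_pos: [0.5752, 0.1663, 0.1113]
ee_rot: [-3.141, 0.0, 1.693]
wrist_force: [2.2, 0.7, -6.7]
width: 0.0156
finger_force: 30.0
```

Call:
move_arm --deltas '[0,0,0,0.95,0,-0.83,0.9,0,0,0,1.97,0,-1.56,0.9,0,0,0,3.06,0,-2.19,0.9,0,0,0,4.21,0,-2.7,0.9,0,0,0,5.41,0,-3.1,0.9,0,0,0,6.64,0,-3.38,0.9,0,0,0,7.89,0,-3.53,0.9,0,0,0,9.6,0,-3.52,0.9]'

```text
time: 12.9
tool_pos: [0.564, 0.2629, 0.1473]
ee_rot: [3.139, -0.002, 1.692]
wrist_force: [0.7, 0.1, -0.0]
width: 0.0059
finger_force: 0.0
```

Call:
move_arm --deltas '[0,0,0,0,0,0,0.9,0,0,0,0,0,0,0.3,0,0,0,0,0,0,0.1,0,0,0,0,0,0,0.1,0,0,0,0,0,-3,0.1,0,0,0,0,0,-7,0.1,0,0,0,0,0,-7,0.1]'

```text
time: 13.6
tool_pos: [0.5666, 0.2615, 0.2235]
ee_rot: [3.129, -0.003, 1.692]
wrist_force: [0.2, 0.5, 1.2]
width: 0.0423
finger_force: 0.0
```

Run:
```python
from h import *
to(513,182,170,1.693)
s=snap('scene'); im=s['image'][130:430,150:500]; cv2.imwrite('pics/s4.png',cv2.resize(im,None,fx=2,fy=2,interpolation=2)[:,:,::-1])
```

```text
t 13.60 pos [566.6 261.5 223.5] rpy [ 3.129e+00 -3.000e-03  1.692e+00] w 42.3 F [0.2 0.5 1.2] ff 0.0
turn [ 0.013 -0.003 -0.001] shift [-7.26 -6.35  5.25]
```

View pics/s4.png

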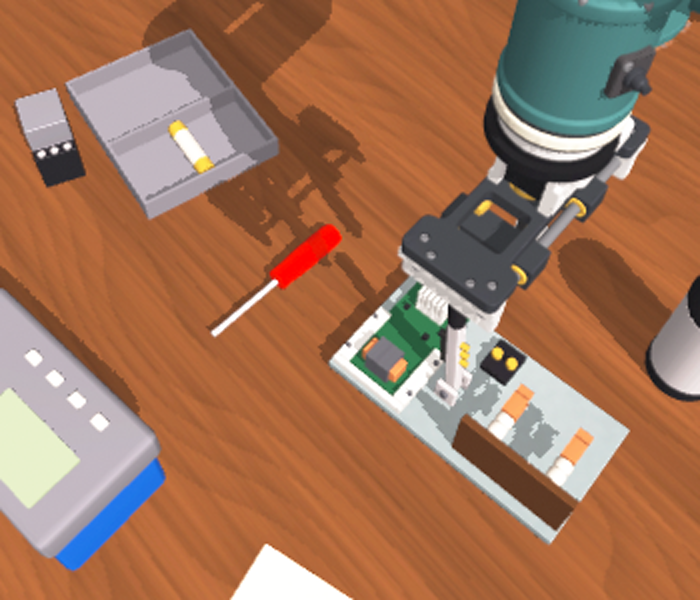

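The fuse lies in the narrow compartment at crop pixels (190,147). The bar is standing with its handle at (456,318) and hinge at (447,392), and the clips are empty. I'll measure the bar's angle.

Run:
```python
from h import *
Fo=np.array([.5546,.2505]);c,sn=np.cos(.122),np.sin(.122);Fr=np.array([[c,sn],[-sn,c]])
for s in (dict(np.load('/tmp/scene.npz')),snap('top')):
    P=cloud(s); F=(P[...,:2]-Fo)@Fr.T*1e3; z=P[...,2]*1e3
    for a in range(50,200,15):
        m=(s['depth']>0)&(abs(F[...,0]-10)<13)&(abs(F[...,1])<60)&(z>a)&(z<a+15)
        if m.sum()>3: print(a,m.sum(),np.median(F[m],axis=0).round(1),np.median(z[m]).round(1))
```

```text
50 37 [15.9  2.4] 57.2
65 121 [14.7 53.5] 74.7
80 60 [15.6 -2.8] 88.0
95 61 [15.4 -5. ] 102.0
110 77 [15.1 -6.8] 117.4
125 42 [15.3 -7.4] 132.7
140 36 [16.2 -8.5] 149.1
155 42 [ 16.6 -11.6] 161.0
170 8 [ 17.1 -14.7] 172.4
50 12 [ 4.1 -6. ] 51.7
65 11 [ 4.4 -8.8] 72.9
80 16 [ 4.4 -6.6] 87.6
95 20 [ 4.6 -9.6] 101.7
110 41 [  7.9 -17.7] 118.4
125 6 [  4.4 -11.5] 130.8
140 11 [  4.2 -17.2] 148.4
155 12 [  3.1 -17.2] 163.5
170 72 [  8.8 -19.7] 181.9
185 4 [ 12.8 -17.1] 185.5
```

The bar leans about 7° short of upright, roughly 1.45 rad. I'll nudge it on with closed fingers from the -y side.

Run:
```python
from h import *
to(572.6,202.4,225,1.693)
```

```text
t 13.70 pos [564.5 260.8 217.7] rpy [ 3.138e+00 -1.000e-03  1.692e+00] w 42.1 F [-0.5 -0.5 -0.8] ff 0.0
turn [ 0.003 -0.001 -0.001] shift [-5.89  0.1  -0.74]
```

Call:
move_arm --deltas '[0,0,0,-2,0.1,-0.7,0.9,0,0,0,-4.5,0.1,-0.7,0.9,0,0,0,-5.9,0.1,-0.7,0.9,0,0,0,-5.9,0.1,1,0.9,0,0,0,-5.9,0.1,4,0.9,0,0,0,-5.9,0.1,7.5,0.9,0,0,0,-5.9,0.1,7.5,0.9]'

```text
time: 14.4
tool_pos: [0.5675, 0.2012, 0.1331]
ee_rot: [-3.127, 0.002, 1.692]
wrist_force: [-0.4, 0.3, -0.5]
width: 0.0047
finger_force: 0.0
```

Call:
move_arm --deltas '[0,0,0,1,0,0,0.9,0,0,0,1.8,0,0,0.9,0,0,0,2.6,0,0,0.9,0,0,0,3.3,0,0,0.9,0,0,0,4,0,0,0.9,0,0,0,4,0,0,0.9]'

```text
time: 15.0
tool_pos: [0.5673, 0.2437, 0.1419]
ee_rot: [3.14, -0.001, 1.694]
wrist_force: [-0.4, 0.2, -0.5]
width: 0.0046
finger_force: 0.0
```

```bash
cat > bar.py <<'E'
from h import *
Fo=np.array([.5546,.2505]);c,sn=np.cos(.122),np.sin(.122);Fr=np.array([[c,sn],[-sn,c]])
s=snap('scene'); hsv=cv2.cvtColor(s['image'],cv2.COLOR_RGB2HSV)
P=cloud(s); F=(P[...,:2]-Fo)@Fr.T*1e3; z=P[...,2]*1e3
for a in range(80,185,15):
    m=(s['depth']>0)&(abs(F[...,0]-14)<9)&(abs(F[...,1])<60)&(z>a)&(z<a+15)
    if m.sum()>3: print(a,m.sum(),np.percentile(F[m][:,1],[10,50,90]).round(1),np.median(z[m]).round(1))
o=robot.get_obs(); print('tcp F',(Fr@(o['tool_pos'][:2]-Fo)*1e3).round(1))
to(513,182,170,1.693,o)
E
python3 bar.py
```

```text
80 39 [ 2.6 10.6 16.1] 86.5
95 44 [ 2.4 10.5 17. ] 100.7
110 56 [ 1.1  9.7 18.4] 117.1
125 30 [ 5.8 10.5 15. ] 132.8
140 33 [ 5.2 12.2 18. ] 149.8
155 44 [ 7.4 13.9 19.4] 161.9
170 92 [10.3 15.3 20.6] 181.7
tcp F [11.6 -8.7]
t 15.05 pos [567.1 243.3 141.5] rpy [ 3.141e+00 -1.000e-03  1.694e+00] w 4.4 F [-0.6  0.2  0.1] ff 0.0
turn [ 0.001 -0.001  0.001] shift [-5.41 -6.12 -2.87]
```

The bar now stands just past upright, at about 1.65 rad. Next is the heat sink.

Call:
move_arm --deltas '[0,0,0,-1.5,0,0,0.9,0,0,0,-4,-1,-2,0.3,0,0,0,-5.4,-3.5,-2.8,-0.3,0,0,0,-5.4,-6,-2.8,-0.3,0,0,0,-5.4,-6.1,-1,-0.3,0,0,0,-5.4,-6.1,2,-0.3,0,0,0,-5.4,-6.1,4,-0.3,0,0,0,-5.4,-6.1,4,-0.3]'

```text
time: 15.85
tool_pos: [0.5105, 0.1795, 0.0973]
ee_rot: [-3.134, 0.001, 1.692]
wrist_force: [0.1, -0.5, 0.2]
width: 0.0571
finger_force: 0.0
```

Run:
```python
from h import *
to(513,182,32,1.693)
for n in('scene','top'):
    s=snap(n); im=s['image']; im=im[235:345,300:440] if n=='scene' else im[170:280,190:330]; cv2.imwrite(f'pics/{n}5.png',cv2.resize(im,None,fx=4,fy=4,interpolation=2)[:,:,::-1])
a=np.hstack([cv2.imread('pics/scene5.png')[:,:],]);
```

```text
t 15.85 pos [510.5 179.5  97.3] rpy [-3.134e+00  1.000e-03  1.692e+00] w 57.1 F [ 0.1 -0.5  0.2] ff 0.0
turn [-0.007  0.001 -0.001] shift [0.23 0.32 6.53]
```

View pics/scene5.png

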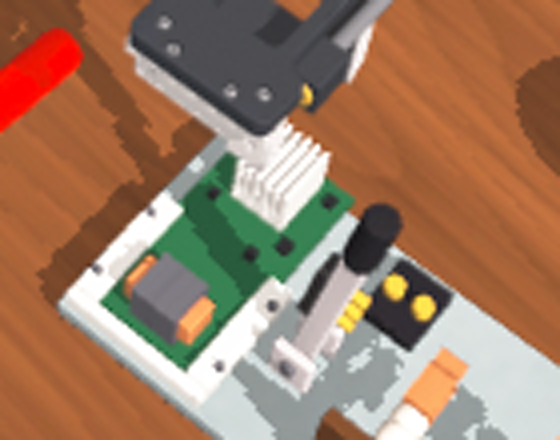

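The heat sink's fins, at crop pixels (283,180), are right below the hand and run along the fixture's x. The bar stands with its handle at (375,240), clear of the hand.

Call:
move_arm --deltas '[0,0,0,0.2,0.2,2,-0.3,0,0,0,0.2,0.2,4,-0.3,0,0,0,0.2,0.2,5.5,-0.3,0,0,0,0.2,0.2,6.2,-0.3,0,0,0,0.2,0.2,6.2,-0.3,0,0,0,0.2,0.2,6.2,-0.3]'

```text
time: 16.55
tool_pos: [0.5155, 0.1835, 0.04]
ee_rot: [3.14, -0.0, 1.693]
wrist_force: [0.5, -0.9, -0.4]
width: 0.0612
finger_force: 0.0
```

Call:
move_arm --deltas '[0,0,0,0,0,0,0,0,0,0,0,0,0,0.15,0,0,0,0,0,0,0.3,0,0,0,0,0,0,0.5,0,0,0,0,0,0,0.6,0,0,0,0,0,0,0.6]'

```text
time: 17.15
tool_pos: [0.5143, 0.1835, 0.0394]
ee_rot: [-3.141, -0.0, 1.693]
wrist_force: [-3.9, -0.1, 4.3]
width: 0.0332
finger_force: 30.0
```

Run:
```python
from h import *
to(513-78*.9925,182-78*.122,33,1.693)
```

```text
t 17.15 pos [514.3 183.5  39.4] rpy [-3.141 -0.     1.693] w 33.2 F [-3.9 -0.1  4.3] ff 30.0
turn [-0.001 -0.    -0.   ] shift [-0.13 -7.95  0.65]
```

Call:
move_arm --deltas '[0,0,0,0,0,0,0.1,0,0,0,0,0,0,0,0,0,0,0,0.05,0.4,0,0,0,0,0,0.05,0.7,0,0,0,0,0,0.05,0.7,0.1,0,0,0,0,0.05,0.7,0.3,0,0,0,0,0.05,0.7,0.6,0,0,0,0,0.05,0.7,0.6]'

```text
time: 17.95
tool_pos: [0.5146, 0.1833, 0.0318]
ee_rot: [-3.14, 0.0, 1.693]
wrist_force: [-2.2, -0.7, -0.3]
width: 0.0342
finger_force: 30.0
```

Call:
move_arm --deltas '[0,0,0,0,0,0,0.6,0,0,0,0,0,0,0.6]'

```text
time: 18.15
tool_pos: [0.5146, 0.1833, 0.0318]
ee_rot: [-3.14, 0.0, 1.693]
wrist_force: [-2.7, -0.7, -0.8]
width: 0.0338
finger_force: 30.0
```

Call:
move_arm --deltas '[0,0,0,0,-0.5,0,0.6,0,0,0,0,-1.3,0,0.6,0,0,0,0,-2.1,0,0.6,0,0,0,0,-2.9,0,0.6,0,0,0,0,-3.7,0,0.6,0,0,0,0,-4.5,0,0.6,0,0,0,0,-5.3,0,0.6,0,0,0,0,-5.3,0,0.6]'

```text
time: 18.95
tool_pos: [0.4615, 0.1769, 0.032]
ee_rot: [-3.141, 0.0, 1.693]
wrist_force: [0.4, 0.0, -1.9]
width: 0.0338
finger_force: 30.0
```

Call:
move_arm --deltas '[0,0,0,0,-0.7,0,0.6,0,0,0,0,-1.4,0,0.6,0,0,0,0,-2.1,0,0.6,0,0,0,0,-2.7,0,0.6,0,0,0,0,-2.7,0,0.6,0,0,0,0,-2.7,0,0.6]'

```text
time: 19.55
tool_pos: [0.4359, 0.1738, 0.0322]
ee_rot: [3.141, 0.0, 1.693]
wrist_force: [0.0, -0.4, -1.5]
width: 0.0339
finger_force: 30.0
```

Run:
```python
from h import *
o=robot.get_obs()
to(437,173.7,120,1.693,o)
Fo=np.array([.5546,.2505]);c,sn=np.cos(.122),np.sin(.122);Fr=np.array([[c,sn],[-sn,c]])
s=snap('scene'); hsv=cv2.cvtColor(s['image'],cv2.COLOR_RGB2HSV); P=cloud(s); F=(P[...,:2]-Fo)@Fr.T*1e3; z=P[...,2]
m=(hsv[...,0]>45)&(hsv[...,0]<85)&(hsv[...,1]>90)&(abs(F[...,0]+70)<120)&(abs(F[...,1]+62)<60)
print(m.sum(),np.percentile(F[m],[1,99],axis=0).round(1).tolist(),np.percentile(z[m],[3,50,97]))
q=F[m];print(np.polyfit(q[:,0],z[m]*1e3,1))
```

```text
t 19.55 pos [435.9 173.8  32.2] rpy [3.141 0.    1.693] w 33.9 F [ 0.  -0.4 -1.5] ff 30.0
turn [ 0.001  0.    -0.   ] shift [-0.02  0.11 -8.78]
939 [[-145.2, -92.8], [-24.0, -30.0]] [0.02293526 0.0257124  0.02839382]
[-8.12337646e-05  2.57291308e+01]
```

Call:
move_arm --deltas '[0,0,0,0,0,-0.7,0.6,0,0,0,0,0,-2,0.6,0,0,0,0,0,-4,0.6,0,0,0,0,0,-6,0.6,0,0,0,0,0,-8,0.6,0,0,0,0,0,-9,0.6,0,0,0,0,0,-9,0.6]'

```text
time: 20.3
tool_pos: [0.4375, 0.1742, 0.1247]
ee_rot: [3.136, -0.001, 1.693]
wrist_force: [0.5, -0.6, -2.8]
width: 0.0335
finger_force: 30.0
```

Run:
```python
from h import *
to(524.2,-235.9,122,1.428)
s=snap('scene'); hsv=cv2.cvtColor(s['image'],cv2.COLOR_RGB2HSV); P=cloud(s); z=P[...,2]
m=(hsv[...,0]>45)&(hsv[...,0]<85)&(hsv[...,1]>90)&(P[...,1]<.27)&(P[...,1]>.1)&(P[...,0]<.62)
q=P[m]; A=np.c_[q[:,:2],np.ones(len(q))]; print(m.sum(),np.linalg.lstsq(A,q[:,2],rcond=None)[0],np.median(q[:,2]))
```

```text
t 20.30 pos [437.5 174.2 124.7] rpy [ 3.136e+00 -1.000e-03  1.693e+00] w 33.5 F [ 0.5 -0.6 -2.8] ff 30.0
turn [ 0.005 -0.001  0.265] shift [-41.76   3.62   0.26]
1121 [0.00347301 0.00077639 0.11651441] 0.11834362119851338
```

The board hangs level. I carry it to the tray.

Call:
move_arm --deltas '[0,0,0.02,-1.5,0.1,0,0.6,0,0,0.05,-4,0.3,0,0.6,0,0,0.08,-7,0.6,0,0.6,0,0,0.11,-10,0.9,0,0.6,0,0,0.14,-13,1.1,0,0.6,0,0,0.17,-16,1.4,0,0.6,0,0,0.2,-19,1.6,0,0.6,0,0,0.22,-22,1.9,0,0.6]'

```text
time: 21.15
tool_pos: [0.4806, -0.0434, 0.1205]
ee_rot: [-3.139, -0.0, 1.472]
wrist_force: [-0.3, 0.9, -2.2]
width: 0.0336
finger_force: 30.0
```

Run:
```python
from h import *
to(524.2,-235.9,122,1.428)
```

```text
t 21.15 pos [480.6 -43.4 120.5] rpy [-3.139 -0.     1.472] w 33.6 F [-0.3  0.9 -2.2] ff 30.0
turn [-0.003 -0.     0.044] shift [-18.73   6.24  -0.17]
```

Call:
move_arm --deltas '[0,0,0.02,-3,1,0,0.6,0,0,0.04,-6,2,0,0.6,0,0,0.044,-9,3,0,0.6,0,0,0.044,-12,4,0,0.6,0,0,0.044,-15,5,0,0.6,0,0,0.044,-17.2,6,0,0.6,0,0,0.044,-18.3,6.2,0,0.6,0,0,0.044,-18.3,6.2,0,0.6]'

```text
time: 21.95
tool_pos: [0.5245, -0.2312, 0.1205]
ee_rot: [-3.139, -0.001, 1.427]
wrist_force: [-0.0, -0.0, -2.3]
width: 0.0338
finger_force: 30.0
```

Run:
```python
from h import *
to(524.2,-235.9,60,1.428)
s=snap('scene'); im=s['image'][90:260,110:330]; cv2.imwrite('pics/s6.png',cv2.resize(im,None,fx=3.5,fy=3.5,interpolation=2)[:,:,::-1])
hsv=cv2.cvtColor(s['image'],cv2.COLOR_RGB2HSV); P=cloud(s)
T=((P[...,:2]-[.5647,-.1963])@np.array([[.9898,-.1425],[.1425,.9898]]).T)*1e3
m=(hsv[...,0]>45)&(hsv[...,0]<85)&(hsv[...,1]>90)&(abs(T[...,0])<110)&(abs(T[...,1])<130)&(P[...,2]>.08)
print(m.sum(),np.percentile(T[m],[1,99],axis=0).round(1).tolist(),np.median(P[m][:,2]))
```

```text
t 21.95 pos [ 524.5 -231.2  120.5] rpy [-3.139e+00 -1.000e-03  1.427e+00] w 33.8 F [-0.  -0.  -2.3] ff 30.0
turn [-0.003 -0.001 -0.001] shift [-0.48  0.05  6.05]
731 [[-54.7, -72.2], [67.1, -7.1]] 0.11404820416183015
```

View pics/s6.png

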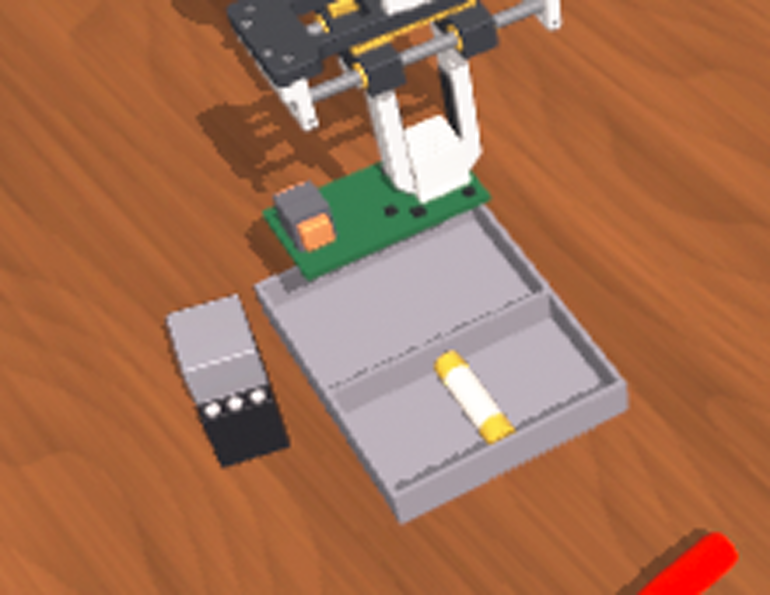

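The board is held level above the wide compartment, with its heat sink at crop pixels (440,160). It measures about 5 mm off in y, which the next move corrects. The fuse lies in the narrow compartment at (473,395).

Call:
move_arm --deltas '[0,0,0,-0.4,0,0.5,0.6,0,0,0,-0.5,0.05,2,0.6,0,0,0,-0.5,0.05,4,0.6,0,0,0,-0.5,0.05,6,0.6,0,0,0,-0.5,0.05,8,0.6,0,0,0,-0.5,0.05,9,0.6,0,0,0,-0.5,0.05,9.5,0.6,0,0,0,-0.5,0.05,9.7,0.6]'

```text
time: 22.8
tool_pos: [0.525, -0.2351, 0.0246]
ee_rot: [-3.141, -0.0, 1.429]
wrist_force: [-0.1, 0.4, -1.8]
width: 0.0341
finger_force: 30.0
```

Call:
move_arm --deltas '[0,0,0,0,0,0.2,0.6,0,0,0,0,0,0.4,0.6,0,0,0,0,0,0.4,0.6]'

```text
time: 23.1
tool_pos: [0.5254, -0.2357, 0.0216]
ee_rot: [3.141, 0.0, 1.429]
wrist_force: [-0.3, -0.8, -2.8]
width: 0.0336
finger_force: 30.0
```

Call:
move_arm --deltas '[0,0,0,0,0,0.1,0.6,0,0,0,0,0,0.2,0.6,0,0,0,0,0,0.3,0.6,0,0,0,0,0,0.4,0.6,0,0,0,0,0,0.45,0.6,0,0,0,0,0,0.45,0.6]'

```text
time: 23.7
tool_pos: [0.525, -0.2354, 0.0164]
ee_rot: [-3.141, -0.0, 1.429]
wrist_force: [0.0, -0.4, -1.7]
width: 0.0337
finger_force: 30.0
```

Call:
move_arm --deltas '[0,0,0,0,0,0.05,0.6,0,0,0,0,0,0.1,0.6,0,0,0,0,0,0.1,0.6]'

```text
time: 24.0
tool_pos: [0.5252, -0.2355, 0.0158]
ee_rot: [3.141, 0.0, 1.429]
wrist_force: [0.0, 0.4, -0.4]
width: 0.0339
finger_force: 30.0
```

Contact is beginning, with the weight coming off the wrist. I go a touch lower, then release.

Call:
move_arm --deltas '[0,0,0,0,0,0.05,0.6,0,0,0,0,0,0.05,0.6,0,0,0,0,0,0.05,0.15,0,0,0,0,0,0.05,0,0,0,0,0,0,0.05,-0.1,0,0,0,0,0,0,-0.1,0,0,0,0,0,-2,-0.1,0,0,0,0,0,-4,-0.1]'

```text
time: 24.8
tool_pos: [0.5245, -0.2351, 0.0551]
ee_rot: [-3.14, -0.001, 1.429]
wrist_force: [0.3, 0.8, -0.8]
width: 0.0517
finger_force: 0.0
```

Call:
move_arm --deltas '[0,0,0,0,0,-4,-0.1,0,0,0,0,0,-8,-0.1,0,0,0,0,-3,-12,-0.1,0,0,0,0,-7,-13,-0.1,0,0,0,0,-10,-13,-0.1,0,0,0,0,-10,-13,-0.1,0,0,0,0,-10,-13,-0.1]'

```text
time: 25.5
tool_pos: [0.4262, -0.2214, 0.1859]
ee_rot: [3.14, 0.0, 1.428]
wrist_force: [0.5, 0.6, -0.8]
width: 0.052
finger_force: 0.0
```

```bash
python3 bar.py
python3 - <<'E'
from h import *
s=snap('scene'); im=s['image'][90:440,130:560]; cv2.imwrite('pics/s7.png',cv2.resize(im,None,fx=1.7,fy=1.7,interpolation=2)[:,:,::-1])
hsv=cv2.cvtColor(s['image'],cv2.COLOR_RGB2HSV); P=cloud(s)
T=((P[...,:2]-[.5647,-.1963])@np.array([[.9898,-.1425],[.1425,.9898]]).T)*1e3
m=(hsv[...,0]>45)&(hsv[...,0]<85)&(hsv[...,1]>90)&(abs(T[...,0])<110)&(abs(T[...,1])<130)
q=np.c_[T[m],P[m][:,2]*1e3]; A=np.c_[q[:,:2],np.ones(len(q))]
print(m.sum(),np.percentile(q,[1,50,99],axis=0).round(1).tolist(),np.linalg.lstsq(A,q[:,2],rcond=None)[0])
E
```

```text
80 55 [-4.2  6.1 15.4] 86.7
95 53 [-2.2  8.6 17.2] 102.4
110 75 [-1.7  6.6 17.3] 118.0
125 27 [ 5.3 10.2 15.2] 131.5
140 34 [ 6.2 12.9 18.2] 149.0
155 43 [ 7.1 13.6 19.8] 163.3
170 98 [ 9.2 15.  20.5] 181.8
tcp F [-184.5 -452.9]
t 25.55 pos [ 426.6 -221.5  185.5] rpy [3.141 0.    1.429] w 51.8 F [-0.  -0.3  0.6] ff 0.0
turn [ 0.001  0.    -0.264] shift [41.16  2.84  1.55]
643 [[-52.4, -75.5, 5.7], [11.7, -31.6, 9.5], [68.0, -11.3, 12.8]] [ 5.89765088e-03 -2.46267715e-03  9.22383155e+00]
```

View pics/s7.png

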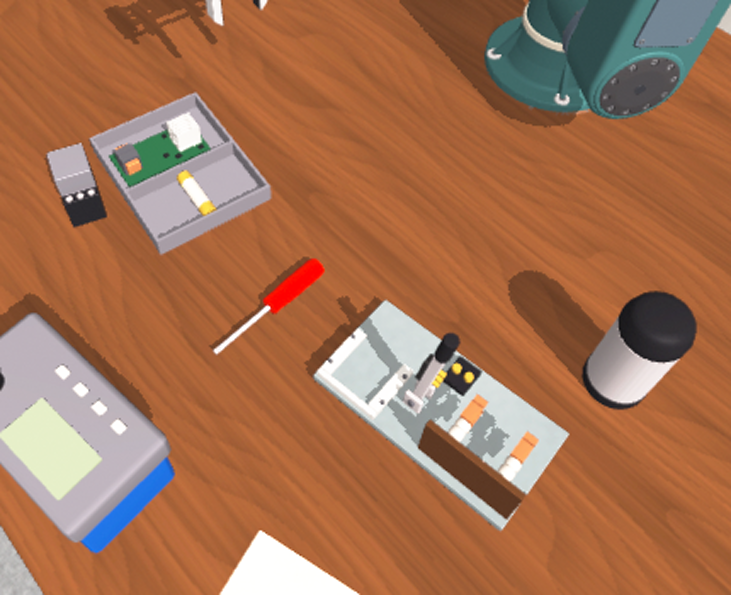

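The board is flat in the wide compartment at crop pixels (155,150), with its plate top at 9 mm. The fuse is in the narrow one at (195,193), the bar is up at (440,360), the bystanders are untouched and the hand is clear.

```bash
python3 -c "
from bench import robot
print(robot.close_job())"
```

```text
the job is handed in; nothing more can be done
None
```

I handed the job in at about 26 s of the 72 s: the fuse came out first and lies in the narrow compartment, the bar stands up at about 1.65 rad, the board is flat and components-up in the wide compartment, and the grinder, screwdriver and contactor look untouched in the last picture; `close_job` returned no verdict.

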